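# Nip a glued-up blank in the bench screw press, half a turn past contact

## Robot

A 6-joint arm with a two-finger parallel gripper is mounted at the origin on a cart in front of the work surface, level with it; the furniture and walls round the work are solid. World frame = base frame: x ahead of the robot, y to its left, z up, the work surface at z = 0. Lengths are in m, angles in rad, forces in N, time in s.
With the tool pointing down it reaches from about 0.375 to 0.9 m from the base axis. Payload 3.1 kg.
Tool frame: the origin (TCP) lies at the very end of the fingers, on their centre line; the grasp point (between the pads) lies 19 mm behind it; z points along the fingers, y is the line along which they close (so a half turn about z gives the same grasp; the last joint's range is limited). The gripper opens to 87 mm and grips with 3 to 60 N. Pads are 19 mm wide; open, the fingers measure 117 mm over their backs; the gripper's body (75 mm by 190 mm) begins 51 mm behind the grasp point.
Start: joints at [-1.343, 0.527, 1.433, -0, 1.181, -0.178], TCP at [0.247, -0.574, 0.223] pointing down, gripper open.
Joint ranges: [-3.08, 3.08], [-0.75, 2.2], [0.22, 2.44], [-1.43, 4.57], [0, 2.65], [-2.85, 2.85]. Speed limits (rad/s): [2.79, 2.79, 3.14, 3.14, 3.14, 3.14].

## Interface

Orientations are given as [roll, pitch, yaw] about the fixed x, y, z axes, in that order (R = Rz(yaw) Ry(pitch) Rx(roll)).
In Python, from bench import manip, viewer, job_done gives the robot as it stands.
- The arm moves only by the tool servo_tool, never from a script. Its argument "targets" is a list of rows, each an object of numbers: "x", "y", "z": the shift along the tool's x, y, z in cm; "twist": the turn about the tool's z in degrees; "fingers": the opening, from 0 (shut) to 1 (fully open). In form: [{"x": .., "y": .., "z": .., "twist": .., "fingers": ..}, ...]. A call has 1 to 10 rows; each row shifts and turns the commanded pose from where the row before left it, along the tool's axes as they then stand; what a row does not reach is not made up. A row lasts 1/8 s, in which the tool goes at most 62.5 mm and 10.7 degrees, less where a joint would pass 70% of its speed; a pose out of reach is approached as far as the arm can. A call with a gripper value outside its range is refused whole. The fingers move at their own pace and stop on an object; "force" is the grip in N (left out, the last holds). Time passes only in rows, so rows that do not move let the fingers close. It gives the time, the measured TCP pose, the force, the opening and the grip force at its end, in the units of the state.
- manip.state(): the state, without advancing time (a new reading comes with each control period).
- viewer.get_image(name): name is "scene" or "top" or "wrist"; returns the picture (420x560x3 uint8, blue, green, red); there is no depth.
- viewer.camera_params(name): a dict with "fx", "fy", "cx", "cy" (pixels), "dist_coeffs" ([k1, k2, p1, p2, k3] as OpenCV has them; the pictures are not rectified), "cam_to_world" (4x4, takes a point from camera to world coordinates). Camera axes: x right, y down, z forward; pixel columns grow to the right and rows downward; lengths in m; the calibration is good to about 2 mm. A picture is of the moment at which its call begins: read the wrist's pose just before it. camera_params takes no time and is no camera call; for the wrist camera it gives the pose at the moment of the call.
- job_done(): hands the job in; it is judged then, once.
The state is a dict: "clock": time; "joint_positions": joint angles; "qvel": joint speeds; "effort": joint torques, N m; "eef_pos": TCP position; "tcp_rot": TCP orientation; "contact_force": force on the tool from outside, world axes, zero at the start; "ft_torque": the same for the moment, N m; "gripper_width": finger opening in m; "finger_force": force on a finger pad.
Only numpy, scipy, OpenCV 4.12 (cv2) and the standard library are available. Lean on these libraries where they do the work, as an engineer would, in place of code of your own. Each camera call takes 0.05 s, during which the arm holds its last target. There are 200 camera calls.

## Task

Set the freshly glued pine blank (two offcuts stuck face to face) down in the pocket of the screw press's pulled-out tray, then slide the tray fully home under the press. Wind the crank down clockwise until the sprung foot just meets the blank, give it half a turn more and no further, since over-squeezing starves the joint, and leave it clamped like that; do not disturb the other things on the bench.

Things in the scene. Friction and masses are not known exactly. Their poses are not given: they have to be found in the camera images.
- blank: The work: two pine offcuts glued face to face into one block, 45 (x) x 85 (y) x 44 (z) mm, about 0.14 kg. Origin at the centre of its underside. Starts lying flat on the table behind the closed dark socket case; grip it across the 45 mm.
- press: Dark green two-column bench screw press, bolted down. Origin on the table right under the screw's vertical axis; z up, x toward its rear (the tray comes out along -x), y across. Base 205 x 172 mm, 20 high. Crosshead from 150 to 184 mm above the table, 62 mm deep along x, 192 wide. With the tray home the pocket is centred under screw and foot.
- tray: Steel tray that slides along the press's x with about 3 N; axes as the press. Origin at the centre of its pocket's floor, 35 mm above the table; right over the press's origin when the tray is fully home against its stop; starts 95 to 107 mm out toward the press's -x (limit 108). An aluminium lip 5 mm high leaves 97 mm along x by 55 along y: the blank's 85 mm side (its y) goes along the tray's x, either way round.
- tray_bar (a point): Middle of the tray's pull bar: dark round bar 9 mm thick, 68 long along y, 42 mm above the table, 88 mm in front (-x) of the tray's origin, 27 mm clear of the tray plate. Push its front side toward the press's +x to slide the tray in.
- crank (a joint): Crank angle (rad), grows clockwise seen from above; a turn lowers screw, crank and foot by 12 mm. Starts at 0 to 1.0. The foot's sleeve is set differently each time: it meets the blank 0.4 to 1.3 turns from the start, to be felt. Free winding takes 8 N at the grip (1 to 5 N held after a move); contact adds 3 to 4 N within 0.4 rad (preloaded spring), half a turn 2 to 3 N more. Stays where left.
- crank_grip (a point): Centre of the crank's red upright grip, a cylinder 21 mm thick and 44 tall that revolves freely on its own vertical pin, so fingers holding it need not turn. It circles the screw's axis at radius 55 mm, 256 mm above the table less 12 mm per turn of crank angle; the arm's top is 24 mm below it, the 30 mm wide hub's 12 mm. At crank angle a its direction from the axis is 1.05 - a rad (from the press's x toward its y).
- wood_glue: White glue bottle with a red nozzle, 64 mm across, 187 tall, standing to the left of the blank. A bystander: leave it where it is. Origin at the centre of its underside.
- spare_offcut: Small loose pine offcut, 45 x 70 mm, only 18 high (not the work), lying beside the glue bottle. A bystander: leave it where it is. Origin at the centre of its underside.
- tape_measure: Yellow tape measure, 77 mm long, 63 high, standing behind the socket case between blank and press. A bystander: leave it where it is. Origin at the centre of its underside.
Mind the look-alikes: they are no part of the job. Leave any blue or pink look-alike of the blank alone.

How it is judged:
By the outcome, as a careful person would: the job done as asked, in the order asked, and still so for the second after the job is handed in, with the robot touching nothing.
It also fails if it takes over 72 s, if anything falls off the work surface, if the arm or the gripper's body presses on something with over 40 N, if the wrist force passes 120 N, or if a joint passes its speed limit or range.

## Working session

There is one attempt and no reset: what is moved stays moved. The work goes in short steps, Python scripts to look and compute and a tool call to move; the robot and the scene stay as the last step left them, time stands still between calls to the robot, and variables do not carry over. Pictures are saved under pics/ and viewed, at most 10 in all, crops included, and the job is handed in when it is done.

Besides the shell and the picture viewer there is one more tool, called as name(argument=value, ...), one argument or row to a line, values as JSON. servo_tool: Moves the arm, as the interface text tells. Its arguments: {"type":"object","properties":{"targets":{"type":"array","items":{"type":"object","properties":{"x":{"type":"number"},"y":{"type":"number"},"z":{"type":"number"},"twist":{"type":"number"},"fingers":{"type":"number"}}}},"force":{"type":"number"}},"required":["targets"]}

```bash
mkdir -p pics
cat > h.py <<'E'
from bench import manip, viewer, job_done
import numpy as np, cv2
def ray(p,px):
    K=np.array([[p['fx'],0,p['cx']],[0,p['fy'],p['cy']],[0,0,1.]])
    u=cv2.undistortPoints(np.array([[px]],float),K,np.array(p['dist_coeffs'],float))[0,0]
    T=np.array(p['cam_to_world']); return T[:3,3],T[:3,:3]@np.array([u[0],u[1],1.])
def onz(p,px,z):
    o,d=ray(p,px); return o+d*(z-o[2])/d[2]
def proj(p,X):
    K=np.array([[p['fx'],0,p['cx']],[0,p['fy'],p['cy']],[0,0,1.]])
    T=np.linalg.inv(np.array(p['cam_to_world']))
    return cv2.projectPoints(np.array(X,float).reshape(-1,3),cv2.Rodrigues(T[:3,:3])[0],T[:3,3],K,np.array(p['dist_coeffs'],float))[0][:,0]
def tri(a,b):
    (o1,d1),(o2,d2)=a,b
    s=np.linalg.lstsq(np.c_[d1,-d2],o2-o1,rcond=None)[0]
    p,q=o1+s[0]*d1,o2+s[1]*d2; return (p+q)/2,np.linalg.norm(p-q)
E
python3 - <<'E'
from h import *
print(manip.state())
for n in("scene","top"):
    im=viewer.get_image(n);cv2.imwrite(f'pics/{n}0.png',im);p=viewer.camera_params(n);print(n,np.round(np.array(p['cam_to_world']),3).tolist(),p['fx'])
E
```

```text
{'clock': 0.0, 'joint_positions': array([-1.34351569e+00,  5.28446432e-01,  1.43394254e+00, -3.64380528e-05,
        1.18138610e+00, -1.78514708e-01]), 'qvel': array([-0.00035669, -0.000811  ,  0.00091896, -0.00012604,  0.00130087,
        0.00090112]), 'effort': array([ 5.86179940e-04, -4.40039277e+01, -1.76593101e+01,  6.34329719e-02,
        5.83601114e-02, -1.60797017e-04]), 'eef_pos': array([ 0.24655495, -0.57349285,  0.22157097]), 'tcp_rot': array([-3.13943893e+00, -3.54383512e-04,  4.05808835e-01]), 'contact_force': array([-0.13017001, -0.07272553, -0.71643139]), 'ft_torque': array([0.04468018, 0.0063004 , 0.05642583]), 'finger_force': 0.0, 'gripper_width': 0.08683587200577915}
scene [[-0.994, 0.079, -0.08, 0.752], [0.11, 0.541, -0.834, 0.962], [-0.022, -0.838, -0.546, 0.863], [0.0, 0.0, 0.0, 1.0]] 423.8517805149397
top [[-0.013, -0.988, 0.157, 0.477], [-1.0, 0.013, -0.006, -0.057], [0.004, -0.157, -0.988, 1.219], [0.0, 0.0, 0.0, 1.0]] 453.75665286676826
```

View pics/scene0.png

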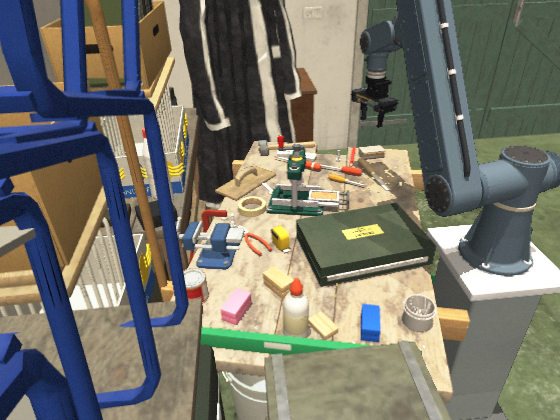

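View pics/top0.png

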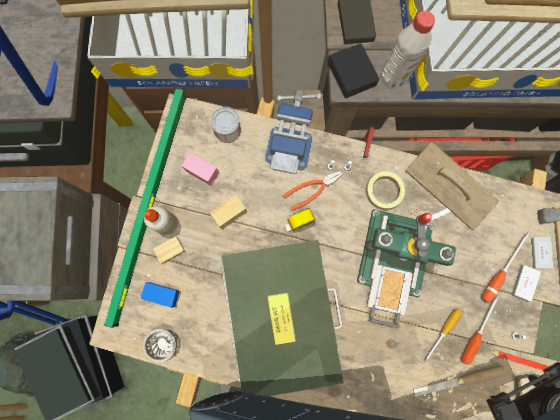

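The top view shows four block-like things: the pine block at (228,211), the small offcut at (168,250) beside the glue, the pink block at (200,167) and the blue one at (160,294). The pine block at (228,211), behind the case and to the right of the glue, fits the blank. The press is at about (405,250), with its tray pulled out toward (390,290). I'll confirm with one enlarged crop.

Run:
```python
from h import *
im=cv2.imread('pics/top0.png');sc=cv2.imread('pics/scene0.png')
a=cv2.resize(im[180:270,140:260],None,fx=3.3,fy=3.3,interpolation=cv2.INTER_CUBIC)
b=cv2.resize(im[190:340,350:470],(400,500),interpolation=cv2.INTER_CUBIC)
out=np.zeros((500,800,3),np.uint8);out[:a.shape[0],:a.shape[1]]=a;out[:,400:]=b
c=cv2.resize(sc[260:345,250:345],None,fx=2.3,fy=2.3);out[300:300+c.shape[0],:c.shape[1]]=c
cv2.imwrite('pics/crop0.png',out)
p=viewer.camera_params('top')
hsv=cv2.cvtColor(im,cv2.COLOR_BGR2HSV)
print(hsv[211,228],hsv[225,228],hsv[230,200],hsv[290,392])
m=cv2.inRange(hsv,(12,85,150),(28,255,255))
n,l,s,c=cv2.connectedComponentsWithStats(m)
for i in range(1,n):
    if s[i,4]>150:
        r=cv2.minAreaRect(np.argwhere(l==i)[:,::-1].astype(np.float32));print(s[i],c[i],r)
```

```text
[ 22 100 245] [ 19  61 162] [ 20  62 196] [ 18 119 243]
[418  62  11  29 178] [421.74157303  77.51685393] ((421.3959045410156, 76.26288604736328), (27.470195770263672, 9.72806167602539), 76.60750579833984)
[130  65  28  11 206] [144.15533981  70.36407767] ((143.5633544921875, 70.330322265625), (9.941117286682129, 26.7791805267334), 87.27368927001953)
[227  65  26  12 220] [240.20909091  71.04545455] ((239.60720825195312, 70.85875701904297), (10.761615753173828, 25.110435485839844), 87.39744567871094)
[183  66  27  11 199] [197.          70.65829146] ((196.0, 71.0), (10.0, 26.0), 90.0)
[470  77  29  11 194] [483.18041237  82.28865979] ((484.0400695800781, 82.26104736328125), (9.355472564697266, 28.329212188720703), 86.98721313476562)
[532  77  28  10 177] [545.06779661  81.50847458] ((545.5, 81.5), (9.0, 27.0), 90.0)
[257  97  18  21 229] [265.08296943 107.84279476] ((265.28839111328125, 107.0435791015625), (14.235860824584961, 17.714305877685547), 14.931416511535645)
[532 169  15  21 249] [539.04417671 178.70281124] ((539.0405883789062, 178.7567596435547), (13.809514999389648, 18.905
[... 252 characters left out ...]
90625, 250.62265014648438), (14.375029563903809, 27.390260696411133), 60.945396423339844)
[378 270  27  40 741] [390.82860999 289.46693657] ((390.95257568359375, 289.4276123046875), (20.313844680786133, 36.834136962890625), 11.768288612365723)
[271 307  25  38 647] [283.13755796 327.38948995] ((282.2702941894531, 325.62164306640625), (34.85258483886719, 21.04306983947754), 80.53767395019531)
[442 308  20  28 242] [451.94214876 321.04545455] ((451.76922607421875, 321.34613037109375), (8.875203132629395, 29.12175941467285), 33.690067291259766)
[167 368  32  39 526] [186.09505703 388.33269962] ((178.65489196777344, 387.3230285644531), (32.31000900268555, 32.520355224609375), 14.620874404907227)
```

View pics/crop0.png

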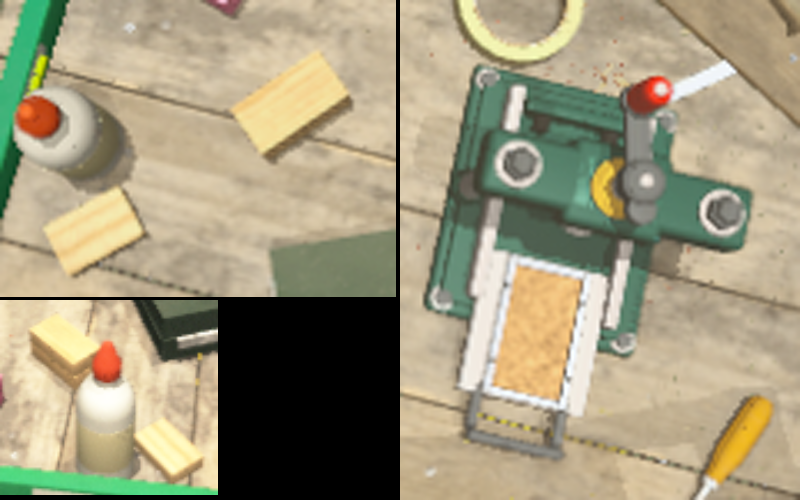

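The crop confirms it: the two-layer pine block at top-view (228,211) is the blank. The thin single piece by the bottle is the spare. The press is tilted by about 12° in the image.

Run:
```python
from h import *
im=cv2.imread('pics/top0.png');sc=cv2.imread('pics/scene0.png')
p=viewer.camera_params('top');q=viewer.camera_params('scene')
hsv=cv2.cvtColor(im,cv2.COLOR_BGR2HSV)
l=cv2.connectedComponents(cv2.inRange(hsv,(12,85,150),(28,255,255)))[1]
for (u,v),z in (((227,211),.044),((391,289),.035)):
    r=cv2.minAreaRect(np.argwhere(l==l[v,u])[:,::-1].astype(np.float32))
    B=np.array([onz(p,x,z) for x in cv2.boxPoints(r)])
    e=np.array([B[1]-B[0],B[2]-B[1]]);n=np.linalg.norm(e,axis=1);L=e[n.argmax()]
    print(B.mean(0),n,np.degrees(np.arctan2(L[1],L[0])))
def red(img,x0,x1,y0,y1):
    h=cv2.cvtColor(img,cv2.COLOR_BGR2HSV);m=(cv2.inRange(h,(0,150,90),(8,255,255))|cv2.inRange(h,(172,150,90),(180,255,255)))
    ys,xs=np.nonzero(m[y0:y1,x0:x1]);return np.array([xs.mean()+x0,ys.mean()+y0]),len(xs),(xs.min()+x0,xs.max()+x0,ys.min()+y0,ys.max()+y0)
t=red(im,410,440,205,230);s=red(sc,285,310,145,175);print(t,s)
print(tri(ray(p,t[0]),ray(q,s[0])),onz(p,t[0],.256))
# bolts / pulls in top image at crop coords
f=lambda a,b:(350+(a-400)*.3,190+b*.3)
for nm,c,z in(('boltL',(519,163),.195),('boltR',(724,212),.195),('hub',(645,183),.25),('gripTop',(657,91),.27),('barL',(472,436),.042),('barR',(558,452),.042)):print(nm,np.round(onz(p,f(*c),z),4))
```

```text
[0.68368383 0.06380993 0.044     ] [0.08640392 0.04622259] -55.29080182577976
[ 0.47208079 -0.36045252  0.035     ] [0.09560543 0.05351196] -14.38585459187813
(array([423.71604938, 218.11111111]), 81, (np.int64(418), np.int64(430), np.int64(213), np.int64(223))) (array([307.21875, 164.375  ]), 32, (np.int64(305), np.int64(309), np.int64(161), np.int64(168)))
(array([ 0.58345022, -0.39102508,  0.17567893]), np.float64(0.11034210624901807)) [ 0.6245545 -0.3834336  0.256    ]
boltL [ 0.587  -0.3127  0.195 ]
boltR [ 0.5509 -0.4541  0.195 ]
hub [ 0.5668 -0.3813  0.25  ]
gripTop [ 0.6241 -0.3862  0.27  ]
barL [ 0.3932 -0.3049  0.042 ]
barR [ 0.3795 -0.3712  0.042 ]
```

servo_tool(
  targets=[
    {"x":4,"y":-2.5,"z":-0.8},
    {"x":4,"y":-2.5,"z":-0.8},
    {"x":4,"y":-2.5,"z":-0.8},
    {"x":4,"y":-2.5,"z":-0.8},
    {"x":4,"y":-2.5,"z":-0.8},
    {"x":4,"y":-2.5},
    {"x":4,"y":-2.5},
    {"x":4,"y":-2.5},
    {"x":4,"y":-2.5},
    {"x":4,"y":-2.5},
  ],
)

```text
$.targets[0]: bad value
```

servo_tool(
  targets=[
    {"x":4,"y":-2.5},
    {"x":4,"y":-2.5},
    {"x":4,"y":-2.5},
    {"x":4,"y":-2.5},
    {"x":4,"y":-2.5},
    {"x":4,"y":-2.5},
    {"twist":-10},
    {"twist":-10},
    {"twist":-10},
    {"twist":-10},
  ],
)

```text
$.targets[0]: bad value
```

servo_tool(
  targets=[
    {"twist":-10},
    {"twist":-10},
    {"twist":-10},
    {"twist":-10},
    {"twist":-10},
    {"twist":-10},
    {"twist":-1.5},
    {"x":0},
    {"x":0},
  ],
)

```text
$.targets[0]: bad value
```

```bash
cat >> h.py <<'E'
def go(x,y,z,yaw):
    s=manip.state();P=np.array(s['eef_pos']);w=s['tcp_rot'][2];c,n=np.cos(w),np.sin(w);d=np.array([x,y,z])-P
    tw=np.degrees(w)-yaw
    print('at',np.round(P,4),'rpy',np.round(np.degrees(s['tcp_rot']),2),'t',round(s['clock'],2)); print('cm x %.2f y %.2f z %.2f twist %.1f'%(100*(c*d[0]+n*d[1]),100*(n*d[0]-c*d[1]),-100*d[2],(tw+180)%360-180))
E
python3 - <<'E'
from h import *
go(.684,.064,.15,124.7)
p=viewer.camera_params('wrist');im=viewer.get_image('wrist');cv2.imwrite('pics/w1.png',im)
print(proj(p,[.684,.064,.044]))
hsv=cv2.cvtColor(im,cv2.COLOR_BGR2HSV)
m=cv2.inRange(hsv,(12,85,150),(28,255,255));n,l,s,c=cv2.connectedComponentsWithStats(m)
for i in range(1,n):
    if s[i,4]>1000:
        r=cv2.minAreaRect(np.argwhere(l==i)[:,::-1].astype(np.float32));B=np.array([onz(p,x,.044) for x in cv2.boxPoints(r)])
        e=np.array([B[1]-B[0],B[2]-B[1]]);k=np.linalg.norm(e,axis=1);L=e[k.argmax()]
        print(s[i],B.mean(0),k,np.degrees(np.arctan2(L[1],L[0])))
E
```

```text
at [ 0.2466 -0.5736  0.2217] rpy [-1.7989e+02 -2.0000e-02  2.3250e+01] t 0.1
cm x 65.36 y -41.32 z 7.17 twist -101.5
[[-358.85205905 -797.21935654]]
[  15    0  137  114 7868] [ 0.30373136 -0.32464228  0.044     ] [0.1093263  0.13360136] -73.24202935383799
[ 196    3   80   61 1829] [ 0.38570554 -0.46510019  0.044     ] [0.04264488 0.08447969] -108.67498244078938
[ 150    8  104  117 3425] [ 0.32580742 -0.42691184  0.044     ] [0.08623842 0.11157116] -105.32414860495624
[ 252   40   69   48 1465] [ 0.37782013 -0.52486629  0.044     ] [0.0723766  0.02487047] -43.61740436229042
[ 195  108   76   62 2143] [ 0.28022464 -0.49910748  0.044     ] [0.07749978 0.06286059] -54.12129832971238
[ 481  136   79  107 1997] [ 0.37598953 -0.83860223  0.044     ] [0.03677398 0.1636634 ] -110.66253100093475
[ 185  187  185   85 6530] [ 0.20339589 -0.58671657  0.044     ] [0.10352768 0.21405171] -71.35749678564281
[ 219  299  162   40 1302] [ 0.10402014 -0.66281493  0.044     ] [0.0591583  0.20721499] -66.61663608823048
```

View pics/w1.png

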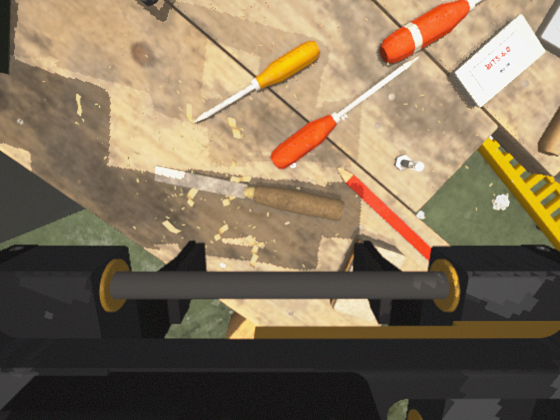

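The move was refused, probably because every field must be given. The picture only shows the wrist's start view, with tools and the fingers at the bottom. I'll start with one full row.

servo_tool(
  targets=[
    {"x":4,"y":-2.5,"z":-0.8,"twist":0,"fingers":1},
    {"x":4,"y":-2.5,"z":-0.8,"twist":0,"fingers":1},
    {"x":4,"y":-2.5,"z":-0.8,"twist":0,"fingers":1},
    {"x":4,"y":-2.5,"z":-0.8,"twist":0,"fingers":1},
    {"x":4,"y":-2.5,"z":-0.8,"twist":0,"fingers":1},
    {"x":4,"y":-2.5,"z":0,"twist":0,"fingers":1},
    {"x":4,"y":-2.5,"z":0,"twist":0,"fingers":1},
    {"x":4,"y":-2.5,"z":0,"twist":0,"fingers":1},
    {"x":4,"y":-2.5,"z":0,"twist":0,"fingers":1},
    {"x":4,"y":-2.5,"z":0,"twist":0,"fingers":1},
  ],
)

```text
clock: 1.4
eef_pos: [0.5161, -0.1852, 0.2624]
tcp_rot: [-3.141, 0.0, 0.406]
contact_force: [0.8, -0.6, 0.8]
gripper_width: 0.0874
finger_force: 0.0
```

servo_tool(
  targets=[
    {"x":4,"y":-2.5,"z":0,"twist":0,"fingers":1},
    {"x":4,"y":-2.5,"z":0,"twist":0,"fingers":1},
    {"x":4,"y":-2.5,"z":0,"twist":0,"fingers":1},
    {"x":4,"y":-2.5,"z":0,"twist":0,"fingers":1},
    {"x":4,"y":-2.5,"z":0,"twist":0,"fingers":1},
    {"x":4,"y":-2.5,"z":0,"twist":0,"fingers":1},
    {"x":0,"y":0,"z":0,"twist":-10,"fingers":1},
    {"x":0,"y":0,"z":0,"twist":-10,"fingers":1},
    {"x":0,"y":0,"z":0,"twist":-10,"fingers":1},
    {"x":0,"y":0,"z":0,"twist":-10,"fingers":1},
  ],
)

```text
clock: 2.65
eef_pos: [0.6766, 0.0461, 0.2619]
tcp_rot: [-3.141, 0.0, 1.11]
contact_force: [-0.3, -0.3, -0.2]
gripper_width: 0.0869
finger_force: 0.0
```

servo_tool(
  targets=[
    {"x":0,"y":0,"z":0,"twist":-10,"fingers":1},
    {"x":0,"y":0,"z":0,"twist":-10,"fingers":1},
    {"x":0,"y":0,"z":0,"twist":-10,"fingers":1},
    {"x":0,"y":0,"z":0,"twist":-10,"fingers":1},
    {"x":0,"y":0,"z":0,"twist":-10,"fingers":1},
    {"x":0,"y":0,"z":0,"twist":-10,"fingers":1},
    {"x":0,"y":0,"z":0,"twist":-1.5,"fingers":1},
    {"x":0,"y":0,"z":0,"twist":0,"fingers":1},
  ],
)

```text
clock: 3.65
eef_pos: [0.6767, 0.046, 0.2623]
tcp_rot: [-3.141, -0.0, 2.175]
contact_force: [0.6, -0.6, 0.4]
gripper_width: 0.0871
finger_force: 0.0
```

Run:
```python
from h import *
go(.684,.064,.15,124.7)
p=viewer.camera_params('wrist');im=viewer.get_image('wrist');cv2.imwrite('pics/w2.png',im)
print(proj(p,[.684,.064,.044]))
hsv=cv2.cvtColor(im,cv2.COLOR_BGR2HSV)
m=cv2.inRange(hsv,(12,85,150),(28,255,255));n,l,s,c=cv2.connectedComponentsWithStats(m)
for i in range(1,n):
    if s[i,4]>1000:
        r=cv2.minAreaRect(np.argwhere(l==i)[:,::-1].astype(np.float32));B=np.array([onz(p,x,.044) for x in cv2.boxPoints(r)])
        e=np.array([B[1]-B[0],B[2]-B[1]]);k=np.linalg.norm(e,axis=1);L=e[k.argmax()]
        print(s[i],B.mean(0),k,np.degrees(np.arctan2(L[1],L[0])))
```

```text
at [0.6767 0.046  0.2623] rpy [-1.7998e+02 -2.0000e-02  1.2463e+02] t 3.65
cm x 1.07 y 1.62 z 11.23 twist -0.1
[[291.34896554 180.58854309]]
[ 137    0  143   67 3699] [0.50180875 0.15439479 0.044     ] [0.16776968 0.05992841] 44.02025914807253
[ 274  119   62   94 2578] [0.67655269 0.08317112 0.044     ] [0.13206673 0.06163868] 107.75446922284617
```

View pics/w2.png

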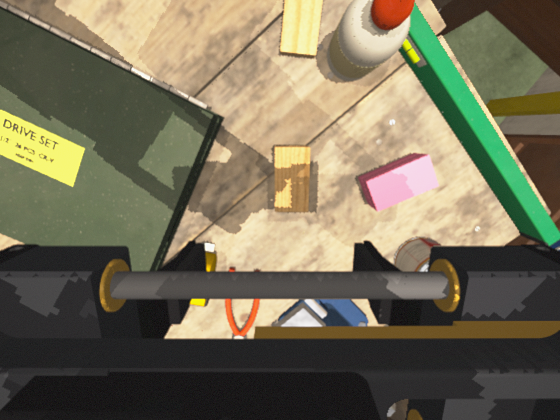

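The wrist view shows the pine blank at about (293,180), upright in the picture and aligned with the fingers. The pink block at (400,180), the bottle and the case are all clear of it. Descending.

servo_tool(
  targets=[
    {"x":1.1,"y":1.6,"z":0,"twist":0,"fingers":1},
    {"x":0,"y":0,"z":4.5,"twist":0,"fingers":1},
    {"x":0,"y":0,"z":4.5,"twist":0,"fingers":1},
    {"x":0,"y":0,"z":4.5,"twist":0,"fingers":1},
    {"x":0,"y":0,"z":4.5,"twist":0,"fingers":1},
    {"x":0,"y":0,"z":4,"twist":0,"fingers":1},
    {"x":0,"y":0,"z":2,"twist":0,"fingers":1},
    {"x":0,"y":0,"z":1,"twist":0,"fingers":1},
    {"x":0,"y":0,"z":0,"twist":0,"fingers":1},
  ],
)

```text
clock: 4.82
eef_pos: [0.6843, 0.0644, 0.0129]
tcp_rot: [3.141, 0.0, 2.177]
contact_force: [0.6, -0.0, -0.1]
gripper_width: 0.087
finger_force: 0.0
```

servo_tool(
  targets=[
    {"x":0,"y":0,"z":0,"twist":0,"fingers":0.4},
    {"x":0,"y":0,"z":0,"twist":0,"fingers":0.4},
    {"x":0,"y":0,"z":0,"twist":0,"fingers":0.4},
    {"x":0,"y":0,"z":0,"twist":0,"fingers":0.4},
    {"x":0,"y":0,"z":0,"twist":0,"fingers":0.4},
    {"x":0,"y":0,"z":0,"twist":0,"fingers":0.4},
  ],
  force=20,
)

```text
clock: 5.58
eef_pos: [0.6838, 0.0641, 0.0127]
tcp_rot: [-3.142, 0.0, 2.177]
contact_force: [-0.5, -0.5, 2.8]
gripper_width: 0.0455
finger_force: 20.0
```

servo_tool(
  targets=[
    {"x":0,"y":0,"z":-3,"twist":0,"fingers":0.4},
    {"x":0,"y":0,"z":-5,"twist":0,"fingers":0.4},
    {"x":0,"y":0,"z":-5,"twist":0,"fingers":0.4},
    {"x":0,"y":0,"z":-5,"twist":-8,"fingers":0.4},
    {"x":0,"y":0,"z":-5,"twist":-8,"fingers":0.4},
    {"x":0,"y":0,"z":-5,"twist":-8,"fingers":0.4},
    {"x":0,"y":0,"z":-5,"twist":-8,"fingers":0.4},
    {"x":0,"y":0,"z":0,"twist":-8.9,"fingers":0.4},
  ],
)

```text
clock: 6.58
eef_pos: [0.686, 0.0641, 0.3485]
tcp_rot: [3.14, 0.011, 2.896]
contact_force: [0.0, -0.5, -1.0]
gripper_width: 0.0456
finger_force: 20.0
```

servo_tool(
  targets=[
    {"x":0.5,"y":-4.6,"z":0,"twist":0,"fingers":0.4},
    {"x":0.5,"y":-4.6,"z":0,"twist":0,"fingers":0.4},
    {"x":0.5,"y":-4.6,"z":0,"twist":0,"fingers":0.4},
    {"x":0.5,"y":-4.6,"z":0,"twist":0,"fingers":0.4},
    {"x":0.5,"y":-4.6,"z":0,"twist":0,"fingers":0.4},
    {"x":0.5,"y":-4.6,"z":0,"twist":0,"fingers":0.4},
    {"x":0.5,"y":-4.6,"z":0,"twist":0,"fingers":0.4},
    {"x":0.5,"y":-4.6,"z":0,"twist":0,"fingers":0.4},
    {"x":0.5,"y":-4.6,"z":0,"twist":0,"fingers":0.4},
    {"x":0.5,"y":-5,"z":0,"twist":0,"fingers":0.4},
  ],
)

```text
clock: 7.82
eef_pos: [0.5195, -0.3738, 0.342]
tcp_rot: [3.141, -0.001, 2.892]
contact_force: [0.2, -0.5, -1.2]
gripper_width: 0.0452
finger_force: 20.0
```

servo_tool(
  targets=[
    {"x":0,"y":0,"z":0,"twist":0,"fingers":0.4},
  ],
)

```text
clock: 7.95
eef_pos: [0.5185, -0.3765, 0.3414]
tcp_rot: [-3.141, -0.001, 2.886]
contact_force: [0.6, 0.2, -1.6]
gripper_width: 0.0453
finger_force: 20.0
```

Run:
```python
from h import *
go(.4721,-.3605,.15,165.6)
p=viewer.camera_params('wrist');im=viewer.get_image('wrist');cv2.imwrite('pics/w3.png',im)
print(proj(p,[.4721,-.3605,.035]))
```

```text
at [ 0.5185 -0.3765  0.3414] rpy [-1.7997e+02 -8.0000e-02  1.6535e+02] t 7.95
cm x 4.89 y 0.37 z 19.14 twist -0.2
[[280.9718995  146.37771704]]
```

View pics/w3.png

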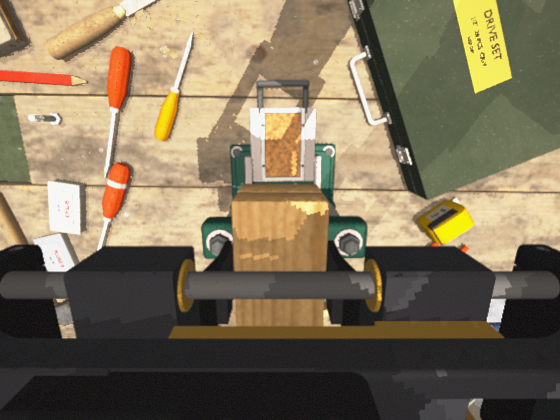

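The pocket is seen at u 264–302, v 114–176, close to the prediction of (281,146), and the blank is held squarely. I'll refine the pocket from this view.

Run:
```python
from h import *
p=viewer.camera_params('wrist');im=cv2.imread('pics/w3.png')
hsv=cv2.cvtColor(im,cv2.COLOR_BGR2HSV);roi=np.zeros(im.shape[:2],np.uint8);roi[105:182,256:310]=255
m=cv2.inRange(hsv,(8,70,60),(25,255,255))&roi
m=cv2.morphologyEx(m,cv2.MORPH_CLOSE,np.ones((5,5)));m=cv2.morphologyEx(m,cv2.MORPH_OPEN,np.ones((7,7)))
r=cv2.minAreaRect(np.argwhere(m)[:,::-1].astype(np.float32));print(r)
B=np.array([onz(p,x,.035) for x in cv2.boxPoints(r)]);e=np.array([B[1]-B[0],B[2]-B[1]]);k=np.linalg.norm(e,axis=1);L=e[k.argmax()]
print(B.mean(0),k,np.degrees(np.arctan2(L[1],L[0])))
b=np.array([onz(p,x,.19) for x in((218,242),(348,243))]);print(b,b.mean(0))
C=B.mean(0);go(C[0],C[1],.15,165.6)
```

```text
((282.5, 144.5), (63.0, 35.0), 90.0)
[ 0.47206755 -0.35509532  0.035     ] [0.0523742  0.09467709] -13.417723605784557
[[ 0.54897301 -0.45157267  0.19      ]
 [ 0.5867923  -0.31039906  0.19      ]] [ 0.56788266 -0.38098586  0.19      ]
at [ 0.5193 -0.3742  0.3416] rpy [ 1.7992e+02 -8.0000e-02  1.6547e+02] t 8.0
cm x 5.05 y 0.67 z 19.16 twist -0.1
```

servo_tool(
  targets=[
    {"x":2.5,"y":0.3,"z":0,"twist":0,"fingers":0.4},
    {"x":2.5,"y":0,"z":0,"twist":0,"fingers":0.4},
    {"x":0,"y":0,"z":5,"twist":0,"fingers":0.4},
    {"x":0,"y":0,"z":5,"twist":0,"fingers":0.4},
    {"x":0,"y":0,"z":5,"twist":0,"fingers":0.4},
    {"x":0,"y":0,"z":5,"twist":0,"fingers":0.4},
    {"x":0,"y":0,"z":5,"twist":0,"fingers":0.4},
    {"x":0,"y":0,"z":2,"twist":0,"fingers":0.4},
    {"x":0,"y":0,"z":0.9,"twist":0,"fingers":0.4},
    {"x":0,"y":0,"z":0,"twist":0,"fingers":0.4},
  ],
)

```text
clock: 9.25
eef_pos: [0.4731, -0.357, 0.0636]
tcp_rot: [3.141, -0.0, 2.892]
contact_force: [0.8, -0.3, -1.6]
gripper_width: 0.0449
finger_force: 20.0
```

Run:
```python
from h import *
go(.4717,-.359,.049,165.6)
p=viewer.camera_params('wrist');im=viewer.get_image('wrist');cv2.imwrite('pics/w4.png',im)
print(proj(p,[.4717,-.359,.035]))
```

```text
at [ 0.4731 -0.357   0.0636] rpy [ 1.7998e+02 -1.0000e-02  1.6571e+02] t 9.25
cm x 0.09 y -0.22 z 1.46 twist 0.1
[[274.53136964 239.90438942]]
```

View pics/w4.png

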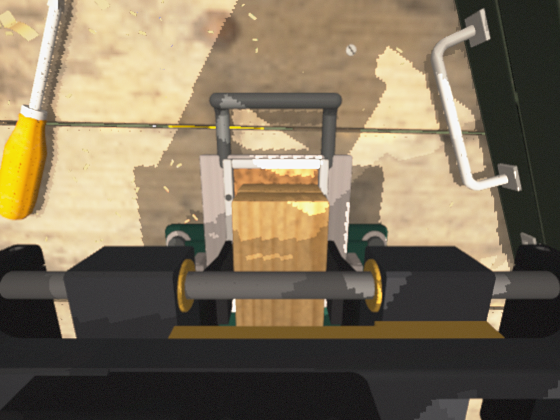

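The blank hovers over the pocket. The lip's inner front edge is at v≈168, the blank's lower front edge at v≈187, and the bar at (276,100). I'll measure these.

Run:
```python
from h import *
p=viewer.camera_params('wrist');T=np.array([.4731,-.357]);w=np.radians(165.6);ux=np.array([np.cos(w),np.sin(w)]);uy=np.array([np.sin(w),-np.cos(w)])
for n,px,z in(('bar',(276,100),.0465),('lipfront',(277,168),.040),('blank bot front',(280,187),.051),('blank top front',(280,199),.095),('lipL',(232,180),.040),('lipR',(322,180),.040),('bL',(236,187),.051),('bR',(322,187),.051)):
    d=onz(p,px,z)[:2]-T;print(n,np.round(1000*np.array([d@ux,d@uy]),1))
g=cv2.cvtColor(cv2.imread('pics/w4.png'),cv2.COLOR_BGR2GRAY);print(g[150:215,280].tolist());print(g[180,220:335].tolist())
```

```text
bar [89.  -1.7]
lipfront [49.7 -1.2]
blank bot front [39.8  0.7]
blank top front [42.6  0.6]
lipL [ 42.1 -29.5]
lipR [42.3 27.2]
bL [ 39.7 -25.5]
bR [39.9 25.7]
[151, 154, 153, 142, 126, 170, 218, 228, 198, 235, 249, 248, 247, 247, 247, 247, 247, 248, 245, 227, 226, 228, 228, 227, 225, 202, 160, 155, 156, 160, 163, 163, 162, 143, 113, 102, 106, 112, 120, 117, 117, 130, 119, 97, 99, 106, 106, 113, 119, 122, 126, 158, 188, 195, 195, 194, 194, 195, 194, 196, 196, 194, 194, 194, 194]
[195, 194, 193, 200, 218, 224, 227, 228, 228, 229, 227, 197, 135, 93, 105, 132, 145, 148, 154, 157, 159, 162, 162, 163, 163, 164, 162, 158, 152, 146, 144, 145, 152, 160, 165, 167, 167, 163, 157, 156, 156, 162, 162, 162, 159, 156, 153, 151, 141, 130, 130, 132, 131, 124, 120, 121, 127, 136, 146, 156, 163, 165, 166, 162, 164, 163, 159, 157, 154, 150, 147, 141, 135, 135, 136, 129, 124, 124, 130, 136, 143, 150, 152, 153, 155, 157, 158, 158, 157, 154, 148, 141, 132, 128, 126, 128, 135, 129, 115, 163, 218, 229, 230, 228, 225, 226, 220, 192, 160, 179, 177, 175, 177, 178, 180]
```

servo_tool(
  targets=[
    {"x":0.2,"y":-0.2,"z":0,"twist":0,"fingers":0.4},
    {"x":0,"y":0,"z":0.5,"twist":0,"fingers":0.4},
    {"x":0,"y":0,"z":0.5,"twist":0,"fingers":0.4},
    {"x":0,"y":0,"z":0.3,"twist":0,"fingers":0.4},
    {"x":0,"y":0,"z":0.1,"twist":0,"fingers":0.4},
    {"x":0,"y":0,"z":0,"twist":0,"fingers":0.4},
  ],
)

```text
clock: 10.05
eef_pos: [0.4701, -0.3591, 0.0494]
tcp_rot: [3.141, -0.0, 2.891]
contact_force: [0.8, -0.4, -1.5]
gripper_width: 0.0449
finger_force: 20.0
```

servo_tool(
  targets=[
    {"x":0,"y":0,"z":0.1,"twist":0,"fingers":0.4},
    {"x":0,"y":0,"z":0.1,"twist":0,"fingers":0.4},
    {"x":0,"y":0,"z":0,"twist":0,"fingers":0.4},
  ],
)

```text
clock: 10.42
eef_pos: [0.4703, -0.3592, 0.0477]
tcp_rot: [-3.141, 0.0, 2.891]
contact_force: [-0.0, -0.2, -0.1]
gripper_width: 0.0447
finger_force: 20.0
```

servo_tool(
  targets=[
    {"x":0,"y":0,"z":0,"twist":0,"fingers":0.6},
    {"x":0,"y":0,"z":0,"twist":0,"fingers":0.8},
    {"x":0,"y":0,"z":0,"twist":0,"fingers":0.8},
    {"x":0,"y":0,"z":-2,"twist":0,"fingers":0.8},
    {"x":0,"y":0,"z":-4,"twist":0,"fingers":0.8},
    {"x":0,"y":0,"z":-4,"twist":0,"fingers":0.5},
    {"x":4.2,"y":0,"z":0,"twist":0,"fingers":0},
    {"x":4.2,"y":0,"z":0,"twist":0,"fingers":0},
    {"x":4.2,"y":0,"z":0,"twist":0,"fingers":0},
    {"x":0,"y":0,"z":0,"twist":0,"fingers":0},
  ],
)

```text
clock: 11.68
eef_pos: [0.3454, -0.3259, 0.1475]
tcp_rot: [3.139, -0.003, 2.889]
contact_force: [0.9, 0.6, -0.5]
gripper_width: 0.0276
finger_force: 0.0
```

Run:
```python
from h import *
go(.4703-.9687*.12,-.3592+.2487*.12,.032,165.6)
im=viewer.get_image('top');cv2.imwrite('pics/top5.png',im)
cv2.imwrite('pics/c5.png',cv2.resize(im[190:340,340:480],None,fx=4,fy=4,interpolation=cv2.INTER_CUBIC))
```

```text
at [ 0.3454 -0.3259  0.1475] rpy [ 1.7986e+02 -1.7000e-01  1.6553e+02] t 11.68
cm x -0.92 y -0.12 z 11.55 twist -0.1
```

View pics/c5.png

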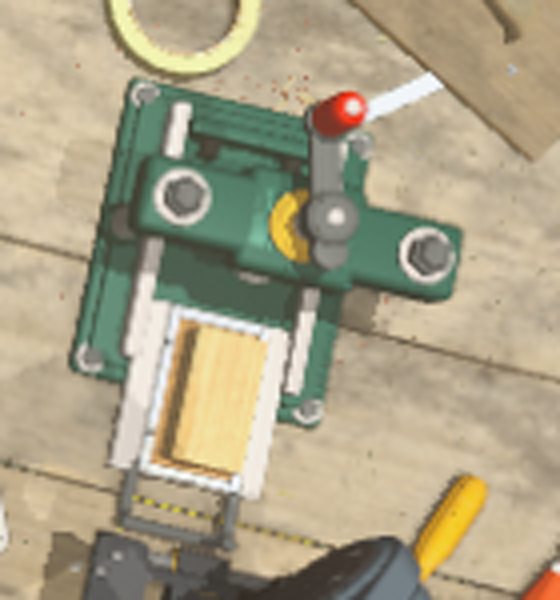

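The crop shows the blank seated inside the lip at (215,395), with the crank and tray untouched. I'll lower the closed fingers in front of the bar and push.

servo_tool(
  targets=[
    {"x":0,"y":-0.1,"z":5,"twist":0,"fingers":0},
    {"x":0,"y":0,"z":5,"twist":0,"fingers":0},
    {"x":0,"y":0,"z":1.5,"twist":0,"fingers":0},
    {"x":-1,"y":0,"z":0,"twist":0,"fingers":0},
    {"x":-1,"y":0,"z":0,"twist":0,"fingers":0},
    {"x":-1,"y":0,"z":0,"twist":0,"fingers":0},
    {"x":-1,"y":0,"z":0,"twist":0,"fingers":0},
    {"x":-1,"y":0,"z":0,"twist":0,"fingers":0},
  ],
)

```text
clock: 12.72
eef_pos: [0.3969, -0.3417, 0.0335]
tcp_rot: [-3.141, 0.0, 2.891]
contact_force: [-3.5, -1.9, 1.7]
gripper_width: 0.0004
finger_force: 2.0
```

servo_tool(
  targets=[
    {"x":-0.8,"y":0,"z":0,"twist":0,"fingers":0},
    {"x":-0.8,"y":0,"z":0,"twist":0,"fingers":0},
    {"x":-0.8,"y":0,"z":0,"twist":0,"fingers":0},
    {"x":-0.8,"y":0,"z":0,"twist":0,"fingers":0},
    {"x":-0.8,"y":0,"z":0,"twist":0,"fingers":0},
    {"x":-0.8,"y":0,"z":0,"twist":0,"fingers":0},
    {"x":-0.8,"y":0,"z":0,"twist":0,"fingers":0},
    {"x":-0.5,"y":0,"z":0,"twist":0,"fingers":0},
    {"x":-0.3,"y":0,"z":0,"twist":0,"fingers":0},
    {"x":-0.2,"y":0,"z":0,"twist":0,"fingers":0},
  ],
)

```text
clock: 13.98
eef_pos: [0.4603, -0.3574, 0.0324]
tcp_rot: [3.141, -0.0, 2.891]
contact_force: [-3.1, 1.8, 2.5]
gripper_width: 0.0004
finger_force: 1.6
```

servo_tool(
  targets=[
    {"x":-0.2,"y":0,"z":0,"twist":0,"fingers":0},
    {"x":-0.2,"y":0,"z":0,"twist":0,"fingers":0},
    {"x":-0.1,"y":0,"z":0,"twist":0,"fingers":0},
  ],
)

```text
clock: 14.35
eef_pos: [0.4651, -0.3587, 0.0325]
tcp_rot: [3.141, -0.0, 2.891]
contact_force: [-3.8, 2.0, 1.7]
gripper_width: 0.0005
finger_force: 1.5
```

servo_tool(
  targets=[
    {"x":-0.15,"y":0,"z":0,"twist":0,"fingers":0},
    {"x":-0.15,"y":0,"z":0,"twist":0,"fingers":0},
  ],
)

```text
clock: 14.6
eef_pos: [0.468, -0.3595, 0.0325]
tcp_rot: [3.141, -0.0, 2.891]
contact_force: [-1.9, 2.3, 1.3]
gripper_width: 0.0008
finger_force: 1.6
```

servo_tool(
  targets=[
    {"x":-0.1,"y":0,"z":0,"twist":0,"fingers":0},
    {"x":-0.1,"y":0,"z":0,"twist":0,"fingers":0},
  ],
)

```text
clock: 14.85
eef_pos: [0.4687, -0.3596, 0.0324]
tcp_rot: [3.141, -0.003, 2.892]
contact_force: [-7.0, 2.0, 4.0]
gripper_width: 0.0003
finger_force: 3.5
```

servo_tool(
  targets=[
    {"x":-0.1,"y":0,"z":0,"twist":0,"fingers":0},
    {"x":-0.1,"y":0,"z":0,"twist":0,"fingers":0},
  ],
)

```text
clock: 15.1
eef_pos: [0.4689, -0.3595, 0.0324]
tcp_rot: [3.14, -0.007, 2.893]
contact_force: [-11.6, 1.4, 6.0]
gripper_width: 0.0007
finger_force: 5.6
```

The tray has stalled at about 12 N, so it is home. Backing off, rising, and moving over the grip at about (0.623, -0.387).

servo_tool(
  targets=[
    {"x":1,"y":0,"z":0,"twist":0,"fingers":0},
    {"x":2,"y":0,"z":0,"twist":0,"fingers":0},
    {"x":0,"y":0,"z":-5,"twist":0,"fingers":0},
    {"x":0,"y":0,"z":-5,"twist":0,"fingers":0},
    {"x":0,"y":0,"z":-5,"twist":0,"fingers":0},
    {"x":0,"y":0,"z":-5,"twist":0,"fingers":0},
    {"x":0,"y":0,"z":-5,"twist":0,"fingers":0.5},
    {"x":0,"y":0,"z":-5,"twist":0,"fingers":0.7},
  ],
)

```text
clock: 16.1
eef_pos: [0.4439, -0.3543, 0.3351]
tcp_rot: [-3.139, 0.005, 2.891]
contact_force: [0.3, 0.1, -0.8]
gripper_width: 0.0131
finger_force: 0.0
```

Run:
```python
from h import *
im=viewer.get_image('top');cv2.imwrite('pics/top6.png',im);p=viewer.camera_params('top')
cv2.imwrite('pics/c6.png',cv2.resize(im[190:340,340:480],None,fx=4,fy=4,interpolation=cv2.INTER_CUBIC))
h=cv2.cvtColor(im,cv2.COLOR_BGR2HSV);m=(cv2.inRange(h,(0,120,90),(8,255,255))|cv2.inRange(h,(172,120,90),(180,255,255)))
ys,xs=np.nonzero(m[205:232,405:445]);print(xs.mean()+405,ys.mean()+205,len(xs))
X=onz(p,(xs.mean()+405,ys.mean()+205),.258);A=np.array([.568,-.384]);print(X,np.linalg.norm(X[:2]-A),np.degrees(np.arctan2(*(X[:2]-A)[::-1])))
go(.623,-.387,.30,165.6)
```

```text
423.94565217391306 218.20652173913044 92
[ 0.62403286 -0.3832497   0.258     ] 0.05603788129388603 0.7671667836598796
at [ 0.4464 -0.3571  0.3428] rpy [-179.36    0.94  165.67] t 16.15
cm x -17.85 y 1.48 z 4.28 twist 0.1
```

View pics/c6.png

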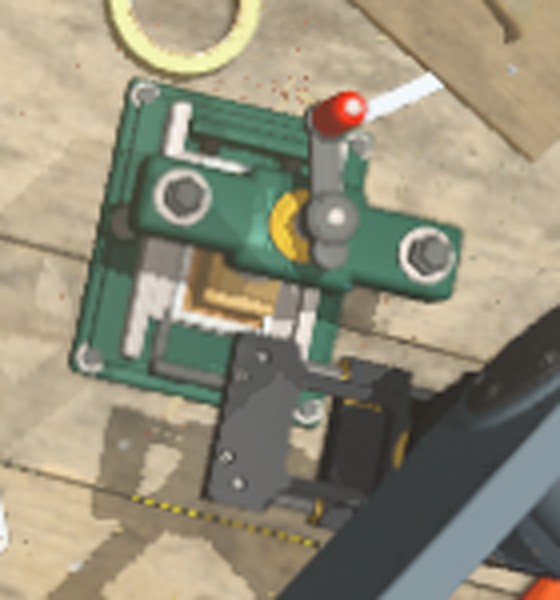

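The tray is home with the blank under the screw, and the red grip is at crop (340,112). Moving above the grip.

servo_tool(
  targets=[
    {"x":-4.4,"y":0.4,"z":0,"twist":0,"fingers":0.7},
    {"x":-4.4,"y":0.4,"z":0,"twist":0,"fingers":0.7},
    {"x":-4.4,"y":0.4,"z":0,"twist":0,"fingers":0.7},
    {"x":-4.4,"y":0.4,"z":0,"twist":0,"fingers":0.7},
    {"x":0,"y":0,"z":2,"twist":0,"fingers":0.7},
    {"x":0,"y":0,"z":1.8,"twist":0,"fingers":0.7},
    {"x":0,"y":0,"z":0,"twist":0,"fingers":0.7},
  ],
)

```text
clock: 17.02
eef_pos: [0.6163, -0.3809, 0.2922]
tcp_rot: [3.14, -0.003, 2.891]
contact_force: [-0.1, -0.3, -0.3]
gripper_width: 0.061
finger_force: 0.0
```

Run:
```python
from h import *
go(.6235,-.385,.2465,165.6)
```

```text
at [ 0.6163 -0.3809  0.2922] rpy [179.9   -0.18 165.63] t 17.02
cm x -0.80 y -0.22 z 4.57 twist 0.0
```

servo_tool(
  targets=[
    {"x":-0.8,"y":-0.2,"z":0,"twist":0,"fingers":0.7},
    {"x":0,"y":0,"z":2.5,"twist":0,"fingers":0.7},
    {"x":0,"y":0,"z":2,"twist":0,"fingers":0.7},
    {"x":0,"y":0,"z":0,"twist":0,"fingers":0.7},
  ],
)

```text
clock: 17.52
eef_pos: [0.6242, -0.3853, 0.2487]
tcp_rot: [3.141, -0.001, 2.891]
contact_force: [-0.3, -0.3, -0.4]
gripper_width: 0.0612
finger_force: 0.0
```

servo_tool(
  targets=[
    {"x":0,"y":0,"z":0,"twist":0,"fingers":0.15},
    {"x":0,"y":0,"z":0,"twist":0,"fingers":0.15},
    {"x":0,"y":0,"z":0,"twist":0,"fingers":0.15},
    {"x":0,"y":0,"z":0,"twist":0,"fingers":0.15},
    {"x":0,"y":0,"z":0,"twist":0,"fingers":0.15},
    {"x":0,"y":0,"z":0,"twist":0,"fingers":0.15},
  ],
  force=20,
)

```text
clock: 18.27
eef_pos: [0.6244, -0.3858, 0.2498]
tcp_rot: [-3.141, 0.0, 2.891]
contact_force: [-0.5, -0.7, 1.2]
gripper_width: 0.0203
finger_force: 20.0
```

Run:
```python
from h import *
s=manip.state();print(s['gripper_width'],s['finger_force'],s['contact_force'])
go(.6235,-.385,.2465,165.6)
```

```text
0.02025579163521579 20.000054801175793 [-0.46547939 -0.6713126   1.21444435]
at [ 0.6244 -0.3858  0.2498] rpy [-1.7994e+02  2.0000e-02  1.6564e+02] t 18.27
cm x 0.11 y 0.06 z 0.33 twist 0.0
```

```bash
cat >> h.py <<'E'
W=np.radians(165.64);PSI0=168.6;LOG='pts.txt'
def rows(a,step,n):
    f=np.radians(PSI0+a+step*np.arange(n+1));P=np.round(5.5*np.c_[np.cos(f),np.sin(f)],2)
    for d in np.diff(P,axis=0):print('{"x": %.2f, "y": %.2f, "z": %.2f, "twist": 0, "fingers": 0.15},'%(d[0],d[1],1.2*step/360),end=' ')
    print()
def rep(A=(.5694,-.3836)):
    s=manip.state();P=s['eef_pos'];d=P[:2]-A;r=np.hypot(*d);th=np.arctan2(d[1],d[0]);F=s['contact_force']
    u=d/r;t=np.array([u[1],-u[0]])
    print('phi %.1f r %.1fmm z %.4f | Ft %.1f Fr %.1f Fz %.1f t %.1f'%((-2.3-np.degrees(th))%360,r*1000,P[2],-F[:2]@t,F[:2]@u,F[2],s['clock']))
E
python3 -c "
from h import *
rep();rows(0,12,10)"
```

```text
phi 0.0 r 55.1mm z 0.2498 | Ft -0.7 Fr -0.4 Fz 1.2 t 18.3
{"x": -0.11, "y": -1.15, "z": 0.04, "twist": 0, "fingers": 0.15}, {"x": 0.13, "y": -1.14, "z": 0.04, "twist": 0, "fingers": 0.15}, {"x": 0.37, "y": -1.09, "z": 0.04, "twist": 0, "fingers": 0.15}, {"x": 0.58, "y": -0.99, "z": 0.04, "twist": 0, "fingers": 0.15}, {"x": 0.78, "y": -0.85, "z": 0.04, "twist": 0, "fingers": 0.15}, {"x": 0.94, "y": -0.66, "z": 0.04, "twist": 0, "fingers": 0.15}, {"x": 1.06, "y": -0.46, "z": 0.04, "twist": 0, "fingers": 0.15}, {"x": 1.12, "y": -0.23, "z": 0.04, "twist": 0, "fingers": 0.15}, {"x": 1.15, "y": 0.02, "z": 0.04, "twist": 0, "fingers": 0.15}, {"x": 1.12, "y": 0.25, "z": 0.04, "twist": 0, "fingers": 0.15},
```

servo_tool(
  targets=[
    {"x":-0.11,"y":-1.15,"z":0.04,"twist":0,"fingers":0.15},
    {"x":0.13,"y":-1.14,"z":0.04,"twist":0,"fingers":0.15},
    {"x":0.37,"y":-1.09,"z":0.04,"twist":0,"fingers":0.15},
  ],
)

```text
clock: 18.65
eef_pos: [0.6156, -0.4139, 0.2488]
tcp_rot: [3.135, 0.005, 2.893]
contact_force: [6.4, 5.8, 0.9]
gripper_width: 0.0202
finger_force: 20.0
```

```bash
python3 -c "
from h import *
rep()"
```

```text
phi 31.0 r 55.3mm z 0.2488 | Ft 8.4 Fr 2.2 Fz 0.9 t 18.6
```

servo_tool(
  targets=[
    {"x":0.58,"y":-0.99,"z":0.04,"twist":0,"fingers":0.15},
    {"x":0.78,"y":-0.85,"z":0.04,"twist":0,"fingers":0.15},
    {"x":0.94,"y":-0.66,"z":0.04,"twist":0,"fingers":0.15},
    {"x":1.06,"y":-0.46,"z":0.04,"twist":0,"fingers":0.15},
    {"x":1.12,"y":-0.23,"z":0.04,"twist":0,"fingers":0.15},
    {"x":1.15,"y":0.02,"z":0.04,"twist":0,"fingers":0.15},
    {"x":1.12,"y":0.25,"z":0.04,"twist":0,"fingers":0.15},
  ],
)

```text
clock: 19.52
eef_pos: [0.5425, -0.4321, 0.2459]
tcp_rot: [-3.136, 0.01, 2.891]
contact_force: [7.2, -5.7, -3.3]
gripper_width: 0.0207
finger_force: 20.0
```

```bash
python3 -c "
from h import *
rep();rows(120,6,30)"
```

```text
phi 116.7 r 55.4mm z 0.2459 | Ft 9.0 Fr 1.5 Fz -3.3 t 19.5
{"x": 0.54, "y": 0.21, "z": 0.02, "twist": 0, "fingers": 0.15}, {"x": 0.51, "y": 0.27, "z": 0.02, "twist": 0, "fingers": 0.15}, {"x": 0.48, "y": 0.31, "z": 0.02, "twist": 0, "fingers": 0.15}, {"x": 0.44, "y": 0.37, "z": 0.02, "twist": 0, "fingers": 0.15}, {"x": 0.41, "y": 0.41, "z": 0.02, "twist": 0, "fingers": 0.15}, {"x": 0.35, "y": 0.45, "z": 0.02, "twist": 0, "fingers": 0.15}, {"x": 0.31, "y": 0.49, "z": 0.02, "twist": 0, "fingers": 0.15}, {"x": 0.26, "y": 0.52, "z": 0.02, "twist": 0, "fingers": 0.15}, {"x": 0.20, "y": 0.54, "z": 0.02, "twist": 0, "fingers": 0.15}, {"x": 0.14, "y": 0.55, "z": 0.02, "twist": 0, "fingers": 0.15}, {"x": 0.09, "y": 0.57, "z": 0.02, "twist": 0, "fingers": 0.15}, {"x": 0.02, "y": 0.58, "z": 0.02, "twist": 0, "fingers": 0.15}, {"x": -0.04, "y": 0.57, "z": 0.02, "twist": 0, "fingers": 0.15}, {"x": -0.09, "y": 0.57, "z": 0.02, "twist": 0, "fingers": 0.15}, {"x": -0.16, "y": 0.55, "z": 0.02, "twist": 0, "fingers": 0.15}, {"x": -0.21, "y": 0.54, "z": 0.02, "twist": 0, "fingers": 0.15}, {"x": -0.27, 
[... 199 characters left out ...]
 0.41, "z": 0.02, "twist": 0, "fingers": 0.15}, {"x": -0.45, "y": 0.35, "z": 0.02, "twist": 0, "fingers": 0.15}, {"x": -0.49, "y": 0.31, "z": 0.02, "twist": 0, "fingers": 0.15}, {"x": -0.52, "y": 0.26, "z": 0.02, "twist": 0, "fingers": 0.15}, {"x": -0.54, "y": 0.20, "z": 0.02, "twist": 0, "fingers": 0.15}, {"x": -0.55, "y": 0.14, "z": 0.02, "twist": 0, "fingers": 0.15}, {"x": -0.57, "y": 0.09, "z": 0.02, "twist": 0, "fingers": 0.15}, {"x": -0.58, "y": 0.02, "z": 0.02, "twist": 0, "fingers": 0.15}, {"x": -0.57, "y": -0.04, "z": 0.02, "twist": 0, "fingers": 0.15}, {"x": -0.57, "y": -0.09, "z": 0.02, "twist": 0, "fingers": 0.15}, {"x": -0.55, "y": -0.16, "z": 0.02, "twist": 0, "fingers": 0.15},
```

servo_tool(
  targets=[
    {"x":0.54,"y":0.21,"z":0.02,"twist":0,"fingers":0.15},
    {"x":0.51,"y":0.27,"z":0.02,"twist":0,"fingers":0.15},
    {"x":0.48,"y":0.31,"z":0.02,"twist":0,"fingers":0.15},
  ],
)

```text
clock: 19.9
eef_pos: [0.5288, -0.4211, 0.2453]
tcp_rot: [-3.135, 0.008, 2.89]
contact_force: [3.9, -6.8, -3.1]
gripper_width: 0.0203
finger_force: 20.0
```

servo_tool(
  targets=[
    {"x":0.44,"y":0.37,"z":0.02,"twist":0,"fingers":0.15},
    {"x":0.41,"y":0.41,"z":0.02,"twist":0,"fingers":0.15},
    {"x":0.35,"y":0.45,"z":0.02,"twist":0,"fingers":0.15},
  ],
)

```text
clock: 20.27
eef_pos: [0.5193, -0.4066, 0.2446]
tcp_rot: [-3.134, 0.006, 2.89]
contact_force: [1.2, -7.7, -3.5]
gripper_width: 0.0203
finger_force: 20.0
```

servo_tool(
  targets=[
    {"x":0.31,"y":0.49,"z":0.02,"twist":0,"fingers":0.15},
    {"x":0.26,"y":0.52,"z":0.02,"twist":0,"fingers":0.15},
    {"x":0.2,"y":0.54,"z":0.02,"twist":0,"fingers":0.15},
  ],
)

```text
clock: 20.65
eef_pos: [0.5148, -0.3896, 0.244]
tcp_rot: [-3.134, 0.003, 2.891]
contact_force: [-0.2, -8.7, -2.0]
gripper_width: 0.0206
finger_force: 20.0
```

servo_tool(
  targets=[
    {"x":0.14,"y":0.55,"z":0.02,"twist":0,"fingers":0.15},
    {"x":0.09,"y":0.57,"z":0.02,"twist":0,"fingers":0.15},
    {"x":0.02,"y":0.58,"z":0.02,"twist":0,"fingers":0.15},
  ],
)

```text
clock: 21.02
eef_pos: [0.5158, -0.3722, 0.2434]
tcp_rot: [-3.134, 0.001, 2.891]
contact_force: [-2.1, -7.3, -1.3]
gripper_width: 0.0203
finger_force: 20.0
```

```bash
cat >> h.py <<'E'
def calc(L,A=(.5694,-.3836)):
    for x,y,fx,fy in L:
        d=np.array([x,y])-A;r=np.hypot(*d);u=d/r;t=np.array([u[1],-u[0]]);F=np.array([fx,fy])
        print('phi %.1f r %.1f Ft %.1f Fr %.1f'%((-2.3-np.degrees(np.arctan2(d[1],d[0])))%360,1000*r,-F@t,F@u))
E
python3 -c "
from h import *
rep()"
```

```text
phi 189.7 r 54.8mm z 0.2434 | Ft 7.6 Fr 0.6 Fz -1.3 t 21.0
```

servo_tool(
  targets=[
    {"x":-0.04,"y":0.57,"z":0.02,"twist":0,"fingers":0.15},
    {"x":-0.09,"y":0.57,"z":0.02,"twist":0,"fingers":0.15},
    {"x":-0.16,"y":0.55,"z":0.02,"twist":0,"fingers":0.15},
  ],
)

```text
clock: 21.4
eef_pos: [0.5222, -0.356, 0.2428]
tcp_rot: [-3.135, -0.001, 2.891]
contact_force: [-4.7, -6.8, -0.7]
gripper_width: 0.0204
finger_force: 20.0
```

servo_tool(
  targets=[
    {"x":-0.21,"y":0.54,"z":0.02,"twist":0,"fingers":0.15},
    {"x":-0.27,"y":0.51,"z":0.02,"twist":0,"fingers":0.15},
    {"x":-0.31,"y":0.48,"z":0.02,"twist":0,"fingers":0.15},
  ],
)

```text
clock: 21.78
eef_pos: [0.5332, -0.3428, 0.2422]
tcp_rot: [-3.136, -0.002, 2.891]
contact_force: [-5.1, -5.9, 0.8]
gripper_width: 0.0204
finger_force: 20.0
```

servo_tool(
  targets=[
    {"x":-0.37,"y":0.44,"z":0.02,"twist":0,"fingers":0.15},
    {"x":-0.41,"y":0.41,"z":0.02,"twist":0,"fingers":0.15},
    {"x":-0.45,"y":0.35,"z":0.02,"twist":0,"fingers":0.15},
  ],
)

```text
clock: 22.15
eef_pos: [0.5475, -0.3337, 0.2416]
tcp_rot: [-3.137, -0.004, 2.891]
contact_force: [-5.4, -5.5, 2.4]
gripper_width: 0.0207
finger_force: 20.0
```

servo_tool(
  targets=[
    {"x":-0.49,"y":0.31,"z":0.02,"twist":0,"fingers":0.15},
    {"x":-0.52,"y":0.26,"z":0.02,"twist":0,"fingers":0.15},
    {"x":-0.54,"y":0.2,"z":0.02,"twist":0,"fingers":0.15},
  ],
)

```text
clock: 22.52
eef_pos: [0.5638, -0.3294, 0.241]
tcp_rot: [-3.138, -0.006, 2.891]
contact_force: [-8.1, -3.8, 2.8]
gripper_width: 0.0203
finger_force: 20.0
```

```bash
python3 -c "
from h import *
rep()"
```

```text
phi 261.8 r 54.5mm z 0.2410 | Ft 8.4 Fr -2.9 Fz 2.8 t 22.5
```

servo_tool(
  targets=[
    {"x":-0.55,"y":0.14,"z":0.02,"twist":0,"fingers":0.15},
    {"x":-0.57,"y":0.09,"z":0.02,"twist":0,"fingers":0.15},
    {"x":-0.58,"y":0.02,"z":0.02,"twist":0,"fingers":0.15},
  ],
)

```text
clock: 22.9
eef_pos: [0.5805, -0.3302, 0.2404]
tcp_rot: [-3.14, -0.007, 2.891]
contact_force: [-7.7, -1.9, 3.7]
gripper_width: 0.0204
finger_force: 20.0
```

servo_tool(
  targets=[
    {"x":-0.57,"y":-0.04,"z":0.02,"twist":0,"fingers":0.15},
    {"x":-0.57,"y":-0.09,"z":0.02,"twist":0,"fingers":0.15},
    {"x":-0.55,"y":-0.16,"z":0.02,"twist":0,"fingers":0.15},
  ],
)

```text
clock: 23.28
eef_pos: [0.5961, -0.3359, 0.2398]
tcp_rot: [3.141, -0.008, 2.891]
contact_force: [-7.7, 1.3, 5.6]
gripper_width: 0.0209
finger_force: 20.0
```

```bash
python3 -c "
from h import *
rep();rows(300,6,20)"
```

```text
phi 296.9 r 54.6mm z 0.2398 | Ft 7.4 Fr -2.6 Fz 5.6 t 23.3
{"x": -0.54, "y": -0.21, "z": 0.02, "twist": 0, "fingers": 0.15}, {"x": -0.51, "y": -0.27, "z": 0.02, "twist": 0, "fingers": 0.15}, {"x": -0.48, "y": -0.31, "z": 0.02, "twist": 0, "fingers": 0.15}, {"x": -0.44, "y": -0.37, "z": 0.02, "twist": 0, "fingers": 0.15}, {"x": -0.41, "y": -0.41, "z": 0.02, "twist": 0, "fingers": 0.15}, {"x": -0.35, "y": -0.45, "z": 0.02, "twist": 0, "fingers": 0.15}, {"x": -0.31, "y": -0.49, "z": 0.02, "twist": 0, "fingers": 0.15}, {"x": -0.26, "y": -0.52, "z": 0.02, "twist": 0, "fingers": 0.15}, {"x": -0.20, "y": -0.54, "z": 0.02, "twist": 0, "fingers": 0.15}, {"x": -0.14, "y": -0.55, "z": 0.02, "twist": 0, "fingers": 0.15}, {"x": -0.09, "y": -0.57, "z": 0.02, "twist": 0, "fingers": 0.15}, {"x": -0.02, "y": -0.58, "z": 0.02, "twist": 0, "fingers": 0.15}, {"x": 0.04, "y": -0.57, "z": 0.02, "twist": 0, "fingers": 0.15}, {"x": 0.09, "y": -0.57, "z": 0.02, "twist": 0, "fingers": 0.15}, {"x": 0.16, "y": -0.55, "z": 0.02, "twist": 0, "fingers": 0.15}, {"x": 0.21, "y": -0.54, "z": 0.02, "twist": 0, "fingers": 0.15}, {"x": 0.27, "y": -0.51, "z": 0.02, "twist": 0, "fingers": 0.15}, {"x": 0.31, "y": -0.48, "z": 0.02, "twist": 0, "fingers": 0.15}, {"x": 0.37, "y": -0.44, "z": 0.02, "twist": 0, "fingers": 0.15}, {"x": 0.41, "y": -0.41, "z": 0.02, "twist": 0, "fingers": 0.15},
```

servo_tool(
  targets=[
    {"x":-0.54,"y":-0.21,"z":0.02,"twist":0,"fingers":0.15},
    {"x":-0.51,"y":-0.27,"z":0.02,"twist":0,"fingers":0.15},
    {"x":-0.48,"y":-0.31,"z":0.02,"twist":0,"fingers":0.15},
  ],
)

```text
clock: 23.65
eef_pos: [0.6093, -0.3461, 0.2392]
tcp_rot: [3.139, -0.008, 2.891]
contact_force: [-6.7, 3.3, 5.6]
gripper_width: 0.0204
finger_force: 20.0
```

servo_tool(
  targets=[
    {"x":-0.44,"y":-0.37,"z":0.02,"twist":0,"fingers":0.15},
    {"x":-0.41,"y":-0.41,"z":0.02,"twist":0,"fingers":0.15},
    {"x":-0.35,"y":-0.45,"z":0.02,"twist":0,"fingers":0.15},
  ],
)

```text
clock: 24.02
eef_pos: [0.6188, -0.3598, 0.2386]
tcp_rot: [3.136, -0.007, 2.892]
contact_force: [-4.8, 5.6, 6.5]
gripper_width: 0.0203
finger_force: 20.0
```

servo_tool(
  targets=[
    {"x":-0.31,"y":-0.49,"z":0.02,"twist":0,"fingers":0.15},
    {"x":-0.26,"y":-0.52,"z":0.02,"twist":0,"fingers":0.15},
    {"x":-0.2,"y":-0.54,"z":0.02,"twist":0,"fingers":0.15},
  ],
)

```text
clock: 24.4
eef_pos: [0.6238, -0.3759, 0.2381]
tcp_rot: [3.135, -0.004, 2.892]
contact_force: [-4.0, 6.6, 4.8]
gripper_width: 0.0205
finger_force: 20.0
```

```bash
python3 -c "
from h import *
rep()"
```

```text
phi 349.6 r 55.0mm z 0.2381 | Ft 7.1 Fr -3.0 Fz 4.8 t 24.4
```

servo_tool(
  targets=[
    {"x":-0.14,"y":-0.55,"z":0.02,"twist":0,"fingers":0.15},
    {"x":-0.09,"y":-0.57,"z":0.02,"twist":0,"fingers":0.15},
    {"x":-0.02,"y":-0.58,"z":0.02,"twist":0,"fingers":0.15},
  ],
)

```text
clock: 24.78
eef_pos: [0.6238, -0.3927, 0.2375]
tcp_rot: [3.134, -0.001, 2.893]
contact_force: [1.6, 7.9, 3.0]
gripper_width: 0.0203
finger_force: 20.0
```

servo_tool(
  targets=[
    {"x":0.04,"y":-0.57,"z":0.02,"twist":0,"fingers":0.15},
    {"x":0.09,"y":-0.57,"z":0.02,"twist":0,"fingers":0.15},
    {"x":0.16,"y":-0.55,"z":0.02,"twist":0,"fingers":0.15},
  ],
)

```text
clock: 25.15
eef_pos: [0.6185, -0.4089, 0.2369]
tcp_rot: [3.135, 0.004, 2.893]
contact_force: [4.5, 6.8, 2.0]
gripper_width: 0.0201
finger_force: 20.0
```

servo_tool(
  targets=[
    {"x":0.21,"y":-0.54,"z":0.02,"twist":0,"fingers":0.15},
    {"x":0.27,"y":-0.51,"z":0.02,"twist":0,"fingers":0.15},
    {"x":0.31,"y":-0.48,"z":0.02,"twist":0,"fingers":0.15},
  ],
)

```text
clock: 25.52
eef_pos: [0.6089, -0.4224, 0.2365]
tcp_rot: [3.135, 0.009, 2.893]
contact_force: [10.5, 6.7, -0.4]
gripper_width: 0.0206
finger_force: 20.0
```

```bash
python3 -c "
from h import *
rep();rows(408,6,30)"
```

```text
phi 42.2 r 55.4mm z 0.2365 | Ft 12.2 Fr 2.8 Fz -0.4 t 25.5
{"x": 0.37, "y": -0.44, "z": 0.02, "twist": 0, "fingers": 0.15}, {"x": 0.41, "y": -0.41, "z": 0.02, "twist": 0, "fingers": 0.15}, {"x": 0.45, "y": -0.35, "z": 0.02, "twist": 0, "fingers": 0.15}, {"x": 0.49, "y": -0.31, "z": 0.02, "twist": 0, "fingers": 0.15}, {"x": 0.52, "y": -0.26, "z": 0.02, "twist": 0, "fingers": 0.15}, {"x": 0.54, "y": -0.20, "z": 0.02, "twist": 0, "fingers": 0.15}, {"x": 0.55, "y": -0.14, "z": 0.02, "twist": 0, "fingers": 0.15}, {"x": 0.57, "y": -0.09, "z": 0.02, "twist": 0, "fingers": 0.15}, {"x": 0.58, "y": -0.02, "z": 0.02, "twist": 0, "fingers": 0.15}, {"x": 0.57, "y": 0.04, "z": 0.02, "twist": 0, "fingers": 0.15}, {"x": 0.57, "y": 0.09, "z": 0.02, "twist": 0, "fingers": 0.15}, {"x": 0.55, "y": 0.16, "z": 0.02, "twist": 0, "fingers": 0.15}, {"x": 0.54, "y": 0.21, "z": 0.02, "twist": 0, "fingers": 0.15}, {"x": 0.51, "y": 0.27, "z": 0.02, "twist": 0, "fingers": 0.15}, {"x": 0.48, "y": 0.31, "z": 0.02, "twist": 0, "fingers": 0.15}, {"x": 0.44, "y": 0.37, "z": 0.02, "twist": 0, "fingers": 0.15}, {"x": 0.
[... 193 characters left out ...]
6, "y": 0.52, "z": 0.02, "twist": 0, "fingers": 0.15}, {"x": 0.20, "y": 0.54, "z": 0.02, "twist": 0, "fingers": 0.15}, {"x": 0.14, "y": 0.55, "z": 0.02, "twist": 0, "fingers": 0.15}, {"x": 0.09, "y": 0.57, "z": 0.02, "twist": 0, "fingers": 0.15}, {"x": 0.02, "y": 0.58, "z": 0.02, "twist": 0, "fingers": 0.15}, {"x": -0.04, "y": 0.57, "z": 0.02, "twist": 0, "fingers": 0.15}, {"x": -0.09, "y": 0.57, "z": 0.02, "twist": 0, "fingers": 0.15}, {"x": -0.16, "y": 0.55, "z": 0.02, "twist": 0, "fingers": 0.15}, {"x": -0.21, "y": 0.54, "z": 0.02, "twist": 0, "fingers": 0.15}, {"x": -0.27, "y": 0.51, "z": 0.02, "twist": 0, "fingers": 0.15}, {"x": -0.31, "y": 0.48, "z": 0.02, "twist": 0, "fingers": 0.15},
```

Contact shows as Ft rising from 8.1 N at about 385° to 12.2 N at about 402°. I'll go one step further to confirm the ramp has ended.

servo_tool(
  targets=[
    {"x":0.37,"y":-0.44,"z":0.02,"twist":0,"fingers":0.15},
  ],
)

```text
clock: 25.65
eef_pos: [0.6052, -0.4258, 0.2363]
tcp_rot: [3.135, 0.011, 2.893]
contact_force: [11.1, 4.7, -1.2]
gripper_width: 0.0205
finger_force: 20.0
```

servo_tool(
  targets=[
    {"x":0.41,"y":-0.41,"z":0.02,"twist":0,"fingers":0.15},
  ],
)

```text
clock: 25.78
eef_pos: [0.6006, -0.4293, 0.2362]
tcp_rot: [3.136, 0.012, 2.893]
contact_force: [12.2, 2.8, -1.7]
gripper_width: 0.0202
finger_force: 20.0
```

servo_tool(
  targets=[
    {"x":0.45,"y":-0.35,"z":0.02,"twist":0,"fingers":0.15},
  ],
)

```text
clock: 25.9
eef_pos: [0.5956, -0.4324, 0.236]
tcp_rot: [3.138, 0.013, 2.893]
contact_force: [12.4, 1.6, -2.6]
gripper_width: 0.0202
finger_force: 20.0
```

servo_tool(
  targets=[
    {"x":0.49,"y":-0.31,"z":0.02,"twist":0,"fingers":0.15},
    {"x":0.52,"y":-0.26,"z":0.02,"twist":0,"fingers":0.15},
    {"x":0.54,"y":-0.2,"z":0.02,"twist":0,"fingers":0.15},
  ],
)

```text
clock: 26.28
eef_pos: [0.5788, -0.4383, 0.2354]
tcp_rot: [-3.141, 0.015, 2.892]
contact_force: [12.2, -2.4, -3.9]
gripper_width: 0.0204
finger_force: 20.0
```

```bash
python3 -c "
from h import *
rep()"
```

```text
phi 78.0 r 55.5mm z 0.2354 | Ft 11.6 Fr 4.4 Fz -3.9 t 26.3
```

The force holds at about 11.7 N after 402°, so contact was at about 388° and the target is about 568°. Winding on to 552° commanded, then fine steps.

servo_tool(
  targets=[
    {"x":0.55,"y":-0.14,"z":0.02,"twist":0,"fingers":0.15},
    {"x":0.57,"y":-0.09,"z":0.02,"twist":0,"fingers":0.15},
    {"x":0.58,"y":-0.02,"z":0.02,"twist":0,"fingers":0.15},
    {"x":0.57,"y":0.04,"z":0.02,"twist":0,"fingers":0.15},
    {"x":0.57,"y":0.09,"z":0.02,"twist":0,"fingers":0.15},
    {"x":0.55,"y":0.16,"z":0.02,"twist":0,"fingers":0.15},
    {"x":0.54,"y":0.21,"z":0.02,"twist":0,"fingers":0.15},
    {"x":0.51,"y":0.27,"z":0.02,"twist":0,"fingers":0.15},
    {"x":0.48,"y":0.31,"z":0.02,"twist":0,"fingers":0.15},
  ],
)

```text
clock: 27.4
eef_pos: [0.5307, -0.4231, 0.2336]
tcp_rot: [-3.132, 0.013, 2.89]
contact_force: [7.5, -10.5, -6.9]
gripper_width: 0.02
finger_force: 20.0
```

servo_tool(
  targets=[
    {"x":0.44,"y":0.37,"z":0.02,"twist":0,"fingers":0.15},
    {"x":0.41,"y":0.41,"z":0.02,"twist":0,"fingers":0.15},
    {"x":0.35,"y":0.45,"z":0.02,"twist":0,"fingers":0.15},
    {"x":0.31,"y":0.49,"z":0.02,"twist":0,"fingers":0.15},
    {"x":0.26,"y":0.52,"z":0.02,"twist":0,"fingers":0.15},
    {"x":0.2,"y":0.54,"z":0.02,"twist":0,"fingers":0.15},
    {"x":0.14,"y":0.55,"z":0.02,"twist":0,"fingers":0.15},
    {"x":0.09,"y":0.57,"z":0.02,"twist":0,"fingers":0.15},
    {"x":0.02,"y":0.58,"z":0.02,"twist":0,"fingers":0.15},
  ],
)

```text
clock: 28.52
eef_pos: [0.5153, -0.3752, 0.2317]
tcp_rot: [-3.129, 0.002, 2.891]
contact_force: [-4.5, -13.3, -2.0]
gripper_width: 0.0202
finger_force: 20.0
```

```bash
python3 -c "
from h import *
rep();rows(552,6,5)"
```

```text
phi 186.5 r 54.8mm z 0.2317 | Ft 13.9 Fr 2.4 Fz -2.0 t 28.5
{"x": -0.04, "y": 0.57, "z": 0.02, "twist": 0, "fingers": 0.15}, {"x": -0.09, "y": 0.57, "z": 0.02, "twist": 0, "fingers": 0.15}, {"x": -0.16, "y": 0.55, "z": 0.02, "twist": 0, "fingers": 0.15}, {"x": -0.21, "y": 0.54, "z": 0.02, "twist": 0, "fingers": 0.15}, {"x": -0.27, "y": 0.51, "z": 0.02, "twist": 0, "fingers": 0.15},
```

servo_tool(
  targets=[
    {"x":-0.04,"y":0.57,"z":0.02,"twist":0,"fingers":0.15},
    {"x":-0.09,"y":0.57,"z":0.02,"twist":0,"fingers":0.15},
    {"x":-0.16,"y":0.55,"z":0.02,"twist":0,"fingers":0.15},
    {"x":0,"y":0,"z":0,"twist":0,"fingers":0.15},
  ],
)

```text
clock: 29.02
eef_pos: [0.5212, -0.3578, 0.231]
tcp_rot: [-3.131, -0.002, 2.891]
contact_force: [-7.0, -9.9, 0.1]
gripper_width: 0.0204
finger_force: 20.0
```

```bash
python3 -c "
from h import *
rep()"
```

```text
phi 205.9 r 54.6mm z 0.2310 | Ft 12.0 Fr 1.5 Fz 0.1 t 29.0
```

That gives about 566°, or roughly 178° past contact. I'll relax the held force, open and lift off.

servo_tool(
  targets=[
    {"x":0.06,"y":-0.25,"z":0,"twist":0,"fingers":0.15},
    {"x":0,"y":0,"z":0,"twist":0,"fingers":0.15},
  ],
)

```text
clock: 29.28
eef_pos: [0.5211, -0.358, 0.231]
tcp_rot: [-3.136, -0.0, 2.891]
contact_force: [-4.3, -7.0, 1.6]
gripper_width: 0.0201
finger_force: 20.0
```

servo_tool(
  targets=[
    {"x":0,"y":0,"z":0,"twist":0,"fingers":0.4},
    {"x":0,"y":0,"z":0,"twist":0,"fingers":0.6},
    {"x":0,"y":0,"z":0,"twist":0,"fingers":0.6},
    {"x":0,"y":0,"z":0,"twist":0,"fingers":0.6},
    {"x":0,"y":0,"z":-2,"twist":0,"fingers":0.6},
    {"x":0,"y":0,"z":-4,"twist":0,"fingers":0.6},
    {"x":0,"y":0,"z":-4,"twist":0,"fingers":0.6},
    {"x":4,"y":0,"z":0,"twist":0,"fingers":0.6},
    {"x":5,"y":0,"z":0,"twist":0,"fingers":0.6},
    {"x":5,"y":0,"z":0,"twist":0,"fingers":0.6},
  ],
)

```text
clock: 30.52
eef_pos: [0.3855, -0.3194, 0.3306]
tcp_rot: [-3.141, 0.0, 2.892]
contact_force: [-0.8, -1.2, 0.9]
gripper_width: 0.0527
finger_force: 0.0
```

Run:
```python
from h import *
t=viewer.get_image('top');s=viewer.get_image('scene')
a=cv2.resize(t[190:330,350:470],(400,467));b=cv2.resize(s[140:230,250:360],(400,327))
o=np.zeros((467,800,3),np.uint8);o[:,:400]=a;o[:327,400:]=b;cv2.imwrite('pics/f.png',o)
p=viewer.camera_params('top');h=cv2.cvtColor(t,cv2.COLOR_BGR2HSV);m=(cv2.inRange(h,(0,120,90),(8,255,255))|cv2.inRange(h,(172,120,90),(180,255,255)))
ys,xs=np.nonzero(m[215:290,380:440])
if len(xs):
    X=onz(p,(xs.mean()+380,ys.mean()+215),.24);d=X[:2]-(.5694,-.3836);print(len(xs),X,np.hypot(*d),(-2.3-np.degrees(np.arctan2(d[1],d[0])))%360)
print(manip.state()['contact_force'],manip.state()['clock'])
```

```text
87 [ 0.52140566 -0.35600941  0.24      ] 0.055359708402754115 207.59338135503705
[ 0.55823003 -0.35822086  0.30922269] 30.625
```

View pics/f.png

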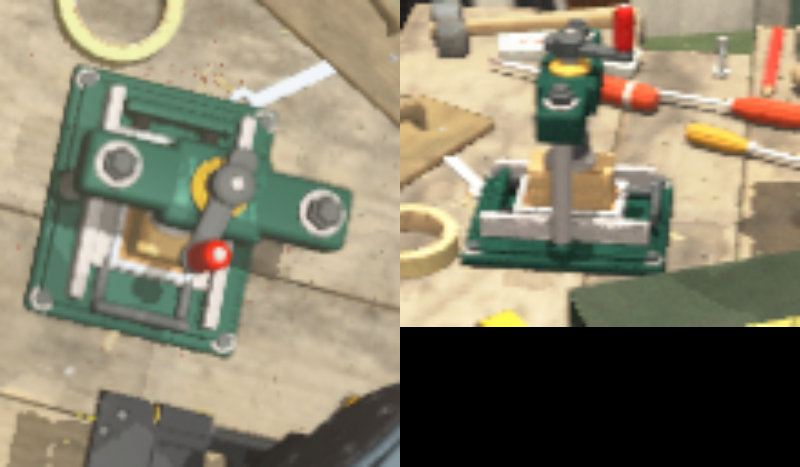

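The last picture shows the foot down on the blank, the tray home and the crank left at about 207° into its second turn. The gripper is clear, so I'm handing the job in.

```bash
python3 -c "
from bench import job_done
print(job_done())"
```

```text
the job is handed in; nothing more can be done
None
```

The blank sits in the tray pocket, the tray is fully home, and the crank is about half a turn (roughly 178°, give or take 5° or so) past felt contact and released; the job is handed in at about 31 s, verdict not shown.

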